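Unload the swing-plate drill jig

ROBOT

A 6-joint arm with a two-finger parallel gripper is mounted at the origin on the work surface. World frame = base frame: x ahead of the robot, y to its left, z up, the work surface at z = 0. Lengths are in mm, angles in rad, forces in N, time in s.
With the tool pointing down it reaches from about 300 to 950 mm from the base axis. Payload 3.1 kg.
Tool frame: the origin (TCP) lies at the very end of the fingers, on their centre line; the grasp point (between the pads) lies 19 mm behind it; z points along the fingers, y is the direction in which the jaws open and shut (so a half turn about z gives the same grasp; the last joint's range is limited). The gripper opens to 85 mm and grips with 20 to 120 N. Pads are 22 mm wide; open, the fingers measure 114 mm over their backs; the gripper's body (76 mm by 85 mm) begins 54 mm behind the grasp point. The pads swing forward as they close: fully open they stand 13 mm farther back than shut.
Start: joints at [1.278, 0.308, 1.634, -0, 1.2, -0.07], TCP at [138.127, 609.551, 231.272] pointing down, gripper open.
Joint ranges: [-3.06, 3.06], [-0.79, 1.96], [0.05, 2.63], [-1.19, 4.34], [0.05, 2.64], [-2.94, 2.94]. Speed limits (rad/s): [2.79, 2.79, 3.14, 3.14, 3.14, 3.14].

INTERFACE

Orientations are given as a rotation vector (axis times angle).
In Python, from bench import robot gives the robot as it stands.
- The arm moves only by the tool send_rows, never from a script. Its argument "commands" is a list of rows, each a list of 3 entries, a list of its own where there are three numbers: the shift along the tool's x, y, z in m, then the turn, a rotation vector about the tool's x, y, z in rad, then the gripper's target within -1 to 1 (fully open at 1, half-way at 0, shut at -1). A call has 1 to 5 rows; each row shifts and turns the commanded pose from where the row before left it, along the tool's axes as they then stand; what a row does not reach is not made up. A row lasts 1/8 s, in which the tool goes at most 62.5 mm and 10.7 degrees, less where a joint would pass 70% of its speed; a pose out of reach is approached as far as the arm can. A call is refused whole if a number of a shift passes 0.0625 or a number of a turn 0.188, either way. A call with a gripper value outside its range is refused whole. The fingers move at their own pace and stop on an object; "newtons" is the grip in N (left out, the last holds). Time passes only in rows, so rows that do not move let the fingers close. It gives the time, the measured TCP pose, the force and the opening at its end, in the units of the state.
- robot.observe(): the state, without advancing time (a new reading comes with each control period).
- robot.camera(name): name is "side" or "top"; returns the picture (400x640x3 uint8, red, green, blue); there is no depth.
- robot.calibration(name): a dict with "fx", "fy", "cx", "cy" (pixels), "cam_to_world" (4x4, takes a point from camera to world coordinates). Camera axes: x right, y down, z forward; pixel columns grow to the right and rows downward; lengths in mm; the calibration is good to about 2 mm. A picture is of the moment at which its call begins. calibration takes no time and is no camera call.
- robot.close_job(): hands the job in, once; it reports no verdict.
Trained networks look in the newest picture that a camera, given by its name, has taken for a name from the list of things; names that differ only in an ending like _2 or _b are one class to them, and where a whole thing is asked for, a point or a joint stands for the part that bears it (a point fixed in the world has none). Each returns a list of dicts, best first, with "conf" (0 to 1); they miss things now and then, are a little off and sometimes report something else, mostly with a low value. They report only what shows in the picture. A call takes as long as a camera call.
- robot.search_frame(query, camera): "position" ([x, y, z] in mm, in the coordinates of the camera as it stood for that picture, good to about 4 mm: the middle of the surface that is visible of it).
- robot.trace(query, camera): "pixels" (400x640 bool, what is visible of it).
The state is a dict: "time_s": time; "joint_pos": joint angles; "joint_vel": joint speeds; "joint_torque": joint torques, N m; "tool_pos": TCP position; "tcp_rot": TCP orientation; "wrist_force": force on the tool from outside, world axes, zero at the start; "wrist_torque": the same for the moment, N m; "gripper_width": finger opening in mm.
Only numpy, scipy, OpenCV 4.12 (cv2) and the standard library are available. Lean on these libraries where they do the work, as an engineer would, in place of code of your own. Each camera call takes 0.05 s, during which the arm holds its last target. There are 200 camera calls.

TASK

The angle bracket in the tilted drill jig has been drilled. Swing the jig's drill plate fully open about its pivot pin, down the slope until it rests against its open stop, then lift the bracket out of the nest and set it down on its flange in the empty tray - do not drop it. Leave the plate open and the other things on the bench where they are.

Things in the scene. Friction and masses are not known exactly. Their poses are not given: they have to be found in the camera images.
- pivot_pin (a point): Fixed pin of the drill plate, at the plate's mid thickness. Axes of the jig's face, which leans back 30 deg: x up the slope, y level to the left, z straight out of the face (30 deg from vertical). Here the bare face is at z -19 mm, reaching x -63 to 120, y -193 to 62; the pin's head ends at z 13. Stop pins, tops at z 8: shut x 22, y -134; open x -33, y 42. Rest button x -20, y -160, top z -5.
- nest (a point): Middle of the open top of the pocket that holds the bracket, level with the rim of its dark steel block (100 x 124 mm, 12 mm above the bare face). Axes as pivot_pin. Pocket 63 (x) x 93 (y) mm, 10 mm deep: 1.5 mm of play round the flange. The whole jig is fixed to the bench.
- guard_top (a point): Middle of the top edge, nest side, of the clear chip guard: a flat screen 150 mm wide (y), 6 mm thick, standing square on the face uphill of the nest and 160 mm tall, so that it leans out over the nest. Axes as pivot_pin. The bracket's web is 78 mm downhill of it: come in and leave along the guard, not from straight above.
- drill_plate (a joint): Angle of the drill plate, rad: 0 shut over the bracket's flange (starts between 0 and 0.22), 1.50 fully open at the open stop. Grows clockwise seen facing the jig's face: the free end goes down the slope until the plate points downhill, overhanging the face's lower edge. The pivot is stiff (about 0.3 Nm; plate 0.3 kg), so the plate stays where it is left.
- free_corner (a point): Free corner, on the uphill edge, of the moving drill plate (aluminium, 200 x 55 x 10 mm, no handle, two bushes 6 mm proud); at mid thickness, 183 mm along and 17 mm uphill of the pin when shut. Axes turn with the plate: -y from pin to free end, -x the way it opens. Push on this edge, which runs 200 mm to +y; under its last 43 mm are 14 mm of free air, but for the rest button.
- bracket_web (a point): Drilled aluminium L bracket (0.18 to 0.29 kg) in the nest: a point in mid web, 30 mm above the flange's underside, 25 mm to +x of its middle. Flange 60 (x) x 90 (y) x 8 mm; web on its +x edge, 10 mm thick (x), 90 long (y), top 50 mm above the underside. z runs up the web. In the nest its axes are the face's: web across the slope at the uphill side, 40 mm above the rim.
- bracket: The same bracket: middle of its flange's underside, axes as for bracket_web.
- tray_in (a point): Middle of the floor (5 mm above the bench) of the empty grey tray, 240 (x) x 200 (y) x 35 mm outside, walls 5 mm thick, fixed; x and y along its sides, z up.
- blank: Bystander: undrilled bracket of the same size standing on its flange on the bench; underside middle.
- glue_bottle: Bystander: red bottle, 44 mm across, 115 mm high; underside middle.
- screwdriver: Bystander: screwdriver, 200 mm long, lying on the bench along its x.
- pliers: Bystander: pliers with orange handles, 170 mm long, lying along its x, 16 mm high.
- screw_box: Bystander: clear box of screws, 110 x 160 x 32 mm; underside middle.
- servo: Bystander: small black servo, 55 x 20 x 45 mm; underside middle.

How it is judged:
By the outcome, as a careful person would: the job done as asked, in the order asked, and still so for the second after the job is handed in, with the robot touching nothing.
It also fails if it takes over 58 s, if anything falls off the work surface, if the arm or the gripper's body presses on something with over 40 N, if the wrist force passes 120 N, or if a joint passes its speed limit or range.

## Working session

There is one attempt and no reset: what is moved stays moved. The work goes in short steps, Python scripts to look and compute and a tool call to move; the robot and the scene stay as the last step left them, time stands still between calls to the robot, and variables do not carry over. Pictures are saved under pics/ and viewed, about 8 in all and at most 12, crops included, and the job is handed in when it is done.

Besides the shell and the picture viewer there is one more tool, called as name(argument=value, ...), one argument or row to a line, values as JSON. send_rows: Moves the arm, as the interface text tells. Its arguments: {"type":"object","properties":{"commands":{"type":"array"},"newtons":{"type":"number"}},"required":["commands"]}

```bash
ls; mkdir -p pics; cat > h.py <<'E'
import numpy as np, cv2
from scipy.spatial.transform import Rotation as R
from bench import robot
np.set_printoptions(precision=3,suppress=True)
def cal(n):
    c=robot.calibration(n); return c,np.array(c["cam_to_world"])
def find(q,n):
    c,T=cal(n); out=[]
    for d in robot.search_frame(q,n)[:2]:
        out.append((d["conf"],(T@np.r_[d["position"],1])[:3]))
    return out
def proj(P,n):
    c,T=cal(n); P=np.atleast_2d(P); p=(np.c_[P,np.ones(len(P))]@np.linalg.inv(T).T)[:,:3]
    return np.c_[c["fx"]*p[:,0]/p[:,2]+c["cx"],c["fy"]*p[:,1]/p[:,2]+c["cy"]]
E
python3 - <<'E'
from h import *
s=robot.observe(); print(s)
for n in("side","top"):
    im=robot.camera(n); cv2.imwrite(f"pics/a_{n}.png",im[:,:,::-1]); c,T=cal(n); print(n,c["fx"],T)
    for q in("pivot_pin","nest","guard_top","free_corner","bracket_web","bracket","tray_in","drill_plate","blank","glue_bottle","screwdriver","pliers","screw_box","servo"):
        print(q,[(round(a,2),b.round(0)) for a,b in find(q,n)])
E
```

```text
pics
{'time_s': 0.0, 'joint_pos': array([ 1.278,  0.309,  1.635, -0.   ,  1.2  , -0.07 ]), 'joint_vel': array([ 0.   , -0.001, -0.   ,  0.001,  0.   , -0.   ]), 'joint_torque': array([ -0.002, -41.525, -27.667,  -0.   ,   0.01 ,  -0.   ]), 'tool_pos': array([137.882, 608.747, 230.043]), 'tcp_rot': array([-0.349, -3.122,  0.004]), 'wrist_force': array([ 0.474, -1.009, -0.238]), 'wrist_torque': array([ 0.016,  0.045, -0.042]), 'gripper_width': 85.60406635493304}
side 372.04138632206667 [[   0.891   -0.268    0.367  247.821]
 [  -0.455   -0.53     0.716 -634.264]
 [   0.003   -0.805   -0.594  755.573]
 [   0.       0.       0.       1.   ]]
pivot_pin [(0.75, array([566., 126., 166.]))]
nest [(0.75, array([566., 123., 165.]))]
guard_top [(0.65, array([566., 125., 161.]))]
free_corner [(0.86, array([569.,  62., 138.]))]
bracket_web [(0.95, array([585., 101., 167.]))]
bracket [(0.9, array([585., 104., 166.])), (0.21, array([388., 330.,   8.]))]
tray_in [(0.88, array([ 518., -298.,    5.])), (0.34, array([772.,  57.,  59.]))]
drill_plate [(0.65, array([569.,  65., 139.]))]
blank [(0.93, arr
[... 584 characters left out ...]
4.])), (0.46, array([574.,  69., 148.]))]
guard_top []
free_corner [(0.77, array([579.,  69., 142.])), (0.72, array([714., 351.,   2.]))]
bracket_web [(0.91, array([583., 109., 185.])), (0.28, array([575., 128., 158.]))]
bracket [(0.7, array([594., 103., 185.]))]
tray_in [(0.79, array([ 486., -323.,    7.]))]
drill_plate [(0.61, array([573.,  71., 149.]))]
blank [(0.72, array([387., 339.,   8.]))]
glue_bottle [(0.55, array([779.,  70.,  80.]))]
screwdriver [(0.52, array([ 778., -241.,   23.])), (0.28, array([387., 337.,   7.]))]
pliers [(0.76, array([536., 400.,  14.])), (0.24, array([385., 337.,   6.]))]
screw_box [(0.69, array([713., 350.,   2.]))]
servo [(0.51, array([387., -69.,  40.]))]
```

View pics/a_side.png

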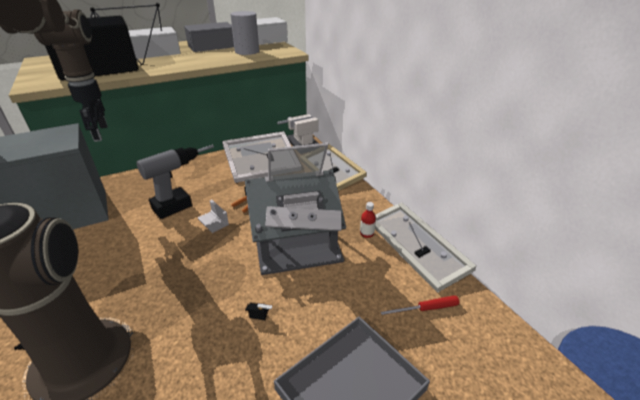

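View pics/a_top.png

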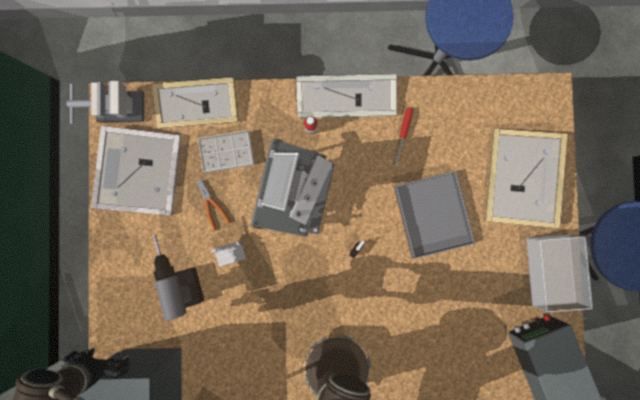

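```bash
python3 - <<'E'
import cv2,numpy as np
a=cv2.imread("pics/a_side.png")[130:280,230:360]; b=cv2.imread("pics/a_top.png")[125:245,240:345]
a=cv2.resize(a,None,fx=4,fy=4,interpolation=2)[:600]; b=cv2.resize(b,(400,457),interpolation=2)
o=np.zeros((600,800,3),np.uint8); o[:a.shape[0],:400]=a[:,:520][:, :400] if 0 else cv2.resize(a,(400,int(a.shape[0]*400/a.shape[1]))) if 0 else cv2.resize(a,(400,462)) if 0 else np.pad(cv2.resize(a,(400,462)),((0,138),(0,0),(0,0)))
o[:457,400:]=b; cv2.imwrite("pics/c1.png",o)
E
```

```text
(no output)
```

View pics/c1.png

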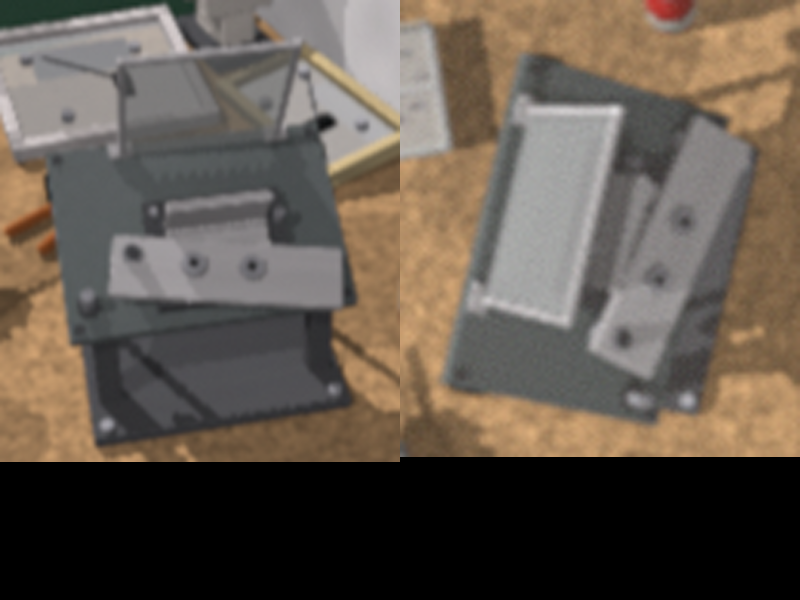

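```bash
cat > fit.py <<'E'
from h import *
from scipy.optimize import least_squares
S=lambda x,y:(230+x/3.077,130+y/3.077); T=lambda x,y:(240+(x-400)/3.81,125+y/3.81)
face={(120,62):((50,155),(447,383)),(120,-193):(None,(525,55)),(-63,62):((77,343),(657,420)),(-63,-193):((355,305),None)}
plate={(17.5,17):((112,237),(590,345)),(-37.5,17):((108,297),(655,378)),(17,-183):((342,247),(697,118)),(-38,-183):((340,306),(757,150))}
pl=5
def RJ(psi):
    h=np.array([np.cos(psi),np.sin(psi),0]);k=np.array([0,0,1]);c,s=np.cos(np.pi/6),.5
    x=c*h+s*k;z=-s*h+c*k;return np.c_[x,np.cross(z,x),z]
def pts(p):
    psi,th,nx,ny,gx=p[0],p[4],p[5],p[6],p[7];J=RJ(psi);o=np.array(p[1:4]);L=[]
    add=lambda q,s,t:L.append((o+J@np.array(q,float),s,t))
    for (x,y),(s,t) in face.items(): add((x,y,-19),s,t)
    c,s_=np.cos(th),np.sin(th)
    for (x,y),(s,t) in plate.items():
        # clockwise: x'=c x + s y
        add((c*x+s_*y,-s_*x+c*y,5),s,t)
    add((0,0,13),(133,253),(623,338)); add((-33,42,8),(87,294),(638,399))
    # web top uphill corners, guard top
    add((nx+30,ny+45,33),(165,203),None);add((nx+30,ny-45,33),(272,193),None)
    add((gx,ny+75,141),(120,65),(572,325));add((gx,ny-75,141),(300,45),(622,107))
    return L
def res(p):
    r=[]
    for P,s,t in pts(p):
        if s: r+=list(proj(P,"side")[0]-S(*s))
        if t: r+=list(proj(P,"top")[0]-T(*t))
    return np.array(r)
if __name__=="__main__":
    f=least_squares(res,[1.25,520,160,155,.1,30,-80,110],loss="soft_l1",x_scale=[.1,10,10,10,.1,10,10,10])
    p=f.x;print(p);print(res(p).reshape(-1,2).round(1).tolist())
    np.save("p.npy",p)
E
python3 fit.py
```

```text
[  1.31  503.797 111.478 143.225   0.199   1.712 -78.457 107.614]
[[-0.9, -0.4], [-0.7, 0.3], [0.5, -0.6], [-2.2, 0.2], [-0.3, 2.0], [1.3, -0.6], [0.8, -0.4], [0.3, 1.6], [0.7, -0.5], [-1.6, 0.1], [0.1, 0.8], [-0.1, -0.5], [1.0, 0.7], [-1.6, -0.6], [0.0, -0.3], [0.1, 0.7], [0.5, 0.8], [1.8, 0.6], [0.7, 0.4], [-0.7, -0.4], [-0.2, -0.0], [-1.0, 0.3], [1.2, 0.5], [0.0, 0.1]]
```

```bash
cat > plan.py <<'E'
from fit import *
p=np.load("p.npy"); J=RJ(p[0]); O=p[1:4]; TH0=p[4]
W=lambda q:O+J@np.array(q,float)
def plateR(th): # plate frame in jig
    return R.from_euler("z",-th).as_matrix()
def pushpose(x,y,z,th):
    F=J@plateR(th); return O+F@np.array([x,y,z]), F@np.c_[[1,0,0],[0,-1,0],[0,0,-1]]
PICK=J@np.c_[[0,-1,0],[-1,0,0],[0,0,-1]]   # tool x=-jig y, y=-jig x, z=-jig z
def cur():
    s=robot.observe(); return s["tool_pos"],R.from_rotvec(s["tcp_rot"]).as_matrix()
def rows(way,step=50,turn=.16,g=-1,start=None):
    P,Q=start or cur(); out=[]
    for tp,tq in way:
        d=R.from_matrix(Q.T@tq).as_rotvec(); n=max(1,int(np.ceil(max(np.linalg.norm(tp-P)/step,np.linalg.norm(d)/turn))))
        for i in range(n):
            out.append((Q.T@(tp-P)/n,d/n)); Q=Q@R.from_rotvec(d/n).as_matrix()
            P0=P if i==0 else P0
            # shift in tool axes before the turn
            out[-1]=(((Q@R.from_rotvec(-d/n).as_matrix()).T@(tp-P0)/n),d/n)
        P,Q=tp,tq
    for k,(a,b) in enumerate(out):
        print(k,"[[%s],[%s],%g],"%(",".join("%.4f"%(v/1000) for v in a),",".join("%.3f"%v for v in b),g))
E
python3 - <<'E'
from plan import *
P,Q=cur()
h,hq=pushpose(45,-165,50,TH0); print("hover",h,"contact",pushpose(28,-165,-2,TH0)[0],"guard",W([p[7],p[6],141]))
dn=np.c_[[0,0,0],[0,0,0],[0,0,0]]
def down(az): y=np.array([np.cos(az),np.sin(az),0]);z=np.array([0,0,-1.]);return np.c_[np.cross(y,z),y,z]
rows([(np.array([432,445,430]),down(.75)),(np.array([640,-10,430]),down(-.3)),(h+J[:,2]*80,hq),(h,hq)])
E
```

```text
hover [664.789  52.968 192.299] contact [664.53   65.009 138.933] guard [585.453 113.168 319.142]
0 [[-0.0404,-0.0119,-0.0248],[-0.000,0.000,0.075],-1],
1 [[-0.0411,-0.0089,-0.0248],[-0.000,0.000,0.075],-1],
2 [[-0.0417,-0.0058,-0.0248],[-0.000,0.000,0.075],-1],
3 [[-0.0420,-0.0027,-0.0248],[-0.000,0.000,0.075],-1],
4 [[-0.0421,0.0005,-0.0248],[-0.000,0.000,0.075],-1],
5 [[-0.0419,0.0036,-0.0248],[-0.000,0.000,0.075],-1],
6 [[-0.0416,0.0067,-0.0248],[-0.000,0.000,0.075],-1],
7 [[-0.0409,0.0098,-0.0248],[-0.000,0.000,0.075],-1],
8 [[-0.0432,-0.0144,0.0000],[0.000,0.000,0.095],-1],
9 [[-0.0443,-0.0102,0.0000],[0.000,0.000,0.095],-1],
10 [[-0.0451,-0.0059,0.0000],[0.000,0.000,0.095],-1],
11 [[-0.0455,-0.0016,0.0000],[0.000,0.000,0.095],-1],
12 [[-0.0454,0.0028,0.0000],[0.000,0.000,0.095],-1],
13 [[-0.0449,0.0071,0.0000],[0.000,0.000,0.095],-1],
14 [[-0.0440,0.0113,0.0000],[0.000,0.000,0.095],-1],
15 [[-0.0428,0.0155,0.0000],[0.000,0.000,0.095],-1],
16 [[-0.0411,0.0195,0.0000],[0.000,0.000,0.095],-1],
17 [[-0.0391,0.0233,0.0000],[0.000,0.000,0.095],-1],
18 [[-0.0367,0.0269,0.0000],[0.000,0.000,0.095],-1],
19 [[0.0069,0.0017,0.0421],[0.016,0.130,0.039],-1],
20 [[0.0014,0.0022,0.0426],[0.016,0.130,0.039],-1],
21 [[-0.0040,0.0029,0.0424],[0.016,0.130,0.039],-1],
22 [[-0.0093,0.0038,0.0415],[0.016,0.130,0.039],-1],
23 [[0.0000,0.0000,0.0400],[0.000,0.000,0.000],-1],
24 [[0.0000,0.0000,0.0400],[0.000,0.000,0.000],-1],
```

send_rows(
  commands=[
    [[-0.0404,-0.0119,-0.0248],[0,0,0.075],-1],
    [[-0.0411,-0.0089,-0.0248],[0,0,0.075],-1],
    [[-0.0417,-0.0058,-0.0248],[0,0,0.075],-1],
    [[-0.042,-0.0027,-0.0248],[0,0,0.075],-1],
    [[-0.0421,0.0005,-0.0248],[0,0,0.075],-1],
  ],
  newtons=40,
)

```text
time_s: 2.12
tool_pos: [322.8, 505.9, 356.2]
tcp_rot: [0.929, 3.001, 0.001]
wrist_force: [-0.3, -0.2, 0.5]
gripper_width: -0.1
```

send_rows(
  commands=[
    [[-0.0419,0.0036,-0.0248],[0,0,0.075],-1],
    [[-0.0416,0.0067,-0.0248],[0,0,0.075],-1],
    [[-0.0409,0.0098,-0.0248],[0,0,0.075],-1],
    [[-0.0432,-0.0144,0],[0,0,0.095],-1],
    [[-0.0443,-0.0102,0],[0,0,0.095],-1],
  ],
)

```text
time_s: 2.75
tool_pos: [470.3, 360.8, 430.0]
tcp_rot: [1.528, 2.745, 0.001]
wrist_force: [-0.7, 0.2, -0.8]
gripper_width: 0.0
```

send_rows(
  commands=[
    [[-0.0451,-0.0059,0],[0,0,0.095],-1],
    [[-0.0455,-0.0016,0],[0,0,0.095],-1],
    [[-0.0454,0.0028,0],[0,0,0.095],-1],
    [[-0.0449,0.0071,0],[0,0,0.095],-1],
    [[-0.044,0.0113,0],[0,0,0.095],-1],
  ],
)

```text
time_s: 3.38
tool_pos: [564.4, 153.7, 429.8]
tcp_rot: [2.131, 2.308, 0.001]
wrist_force: [-0.0, 0.6, -0.1]
gripper_width: 0.1
```

send_rows(
  commands=[
    [[-0.0428,0.0155,0],[0,0,0.095],-1],
    [[-0.0411,0.0195,0],[0,0,0.095],-1],
    [[-0.0391,0.0233,0],[0,0,0.095],-1],
    [[-0.0367,0.0269,0],[0,0,0.095],-1],
  ],
)

```text
time_s: 3.88
tool_pos: [640.4, -11.7, 429.7]
tcp_rot: [2.529, 1.864, 0.0]
wrist_force: [-0.2, -0.3, 0.4]
gripper_width: -0.3
```

send_rows(
  commands=[
    [[0.0069,0.0017,0.0421],[0.016,0.13,0.039],-1],
    [[0.0014,0.0022,0.0426],[0.016,0.13,0.039],-1],
    [[-0.004,0.0029,0.0424],[0.016,0.13,0.039],-1],
    [[-0.0093,0.0038,0.0415],[0.016,0.13,0.039],-1],
    [[0,0,0.04],[0,0,0],-1],
  ],
)

```text
time_s: 4.5
tool_pos: [657.9, 30.8, 222.9]
tcp_rot: [-2.323, -1.437, -0.527]
wrist_force: [0.1, -0.9, 0.9]
gripper_width: 0.2
```

send_rows(
  commands=[
    [[0,0,0.04],[0,0,0],-1],
    [[0,0,0],[0,0,0],-1],
  ],
)

```text
time_s: 4.75
tool_pos: [661.6, 54.1, 188.1]
tcp_rot: [-2.316, -1.442, -0.521]
wrist_force: [-0.5, -1.0, -0.4]
gripper_width: -0.0
```

```bash
python3 - <<'E'
from plan import *
P,Q=cur(); s=robot.observe(); print(s["joint_pos"],"tcp in jig",J.T@(P-O), "plate frame",plateR(TH0).T@J.T@(P-O)); print((J@plateR(TH0)).T@Q)
rows([pushpose(45,-165,-2,TH0)],step=27)
a=robot.camera("side");b=robot.camera("top")
L=[W([x,y,z]) for x,y,z in [(17,-183,5)]]
def draw(im,n):
    im=cv2.resize(im[:,:,::-1],None,fx=4,fy=4,interpolation=2)
    def poly(pts,c):
        q=((proj(np.array(pts),n)+.5)*4-.5).round().astype(int); cv2.polylines(im,[q.reshape(-1,1,2)],True,c,1)
    poly([W((x,y,-19)) for x,y in[(120,62),(120,-193),(-63,-193),(-63,62)]],(0,255,255))
    F=J@plateR(TH0); poly([O+F@np.array([x,y,5.]) for x,y in[(17,17),(17,-183),(-38,-183),(-38,17)]],(0,0,255))
    nx,ny,gx=p[5:8]; poly([W((nx+x,ny+y,33)) for x,y in[(30,45),(30,-45),(20,-45),(20,45)]],(255,0,255))
    poly([W((gx,ny+y,z)) for y,z in[(75,141),(-75,141),(-75,-19),(75,-19)]],(0,255,0))
    poly([W((nx+x,ny+y,-7)) for x,y in[(50,62),(50,-62),(-50,-62),(-50,62)]],(255,255,0))
    return im
A=draw(a,"side")[4*125:4*275,4*235:4*365-120]; B=draw(b,"top")[4*130:4*245,4*245:4*345]
o=np.zeros((600,800,3),np.uint8);o[:A.shape[0],:A.shape[1]]=A;o[:460,400:]=B;cv2.imwrite("pics/c2.png",o)
E
```

```text
[-0.227  0.41   1.681  0.588  1.12  -0.051] tcp in jig [   9.69  -167.247   46.178] plate frame [  42.513 -162.044   46.178]
[[ 1.    -0.    -0.003]
 [-0.    -1.     0.011]
 [-0.003 -0.011 -1.   ]]
0 [[0.0013,0.0017,0.0241],[-0.005,0.002,-0.000],-1],
1 [[0.0013,0.0016,0.0241],[-0.005,0.002,-0.000],-1],
```

View pics/c2.png

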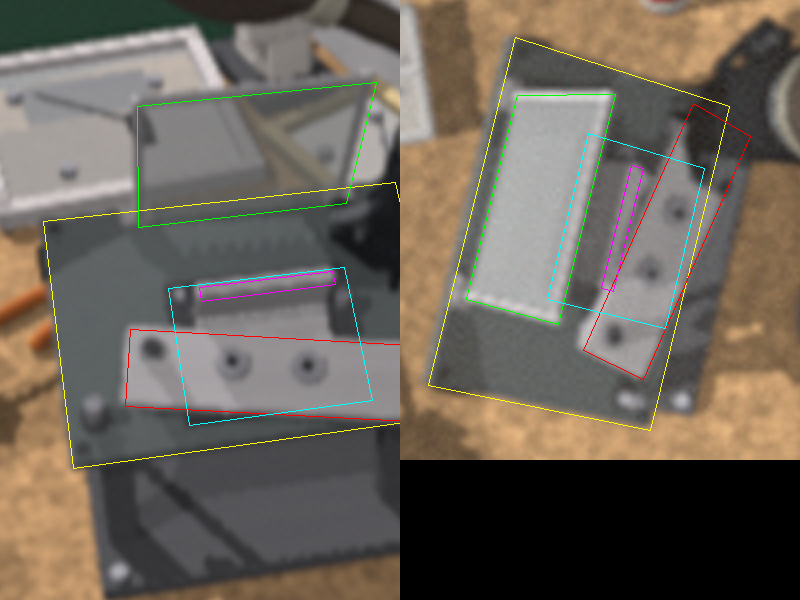

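send_rows(
  commands=[
    [[0.0013,0.001,0.0241],[-0.005,0.002,0],-1],
    [[0.0013,0.001,0.019],[-0.005,0.002,0],-1],
    [[0,0,0.004],[0,0,0],-1],
    [[0,0,0],[0,0,0],-1],
  ],
)

```text
time_s: 5.35
tool_pos: [673.6, 76.6, 152.7]
tcp_rot: [-2.325, -1.444, -0.544]
wrist_force: [-0.5, -0.5, 0.4]
gripper_width: -0.0
```

```bash
cat > st.py <<'E'
from plan import *
P,Q=cur(); s=robot.observe(); q=J.T@(P-O); A=J.T@Q; th=np.arctan2(A[0,1]*-1,-A[1,1])
print("j",s["joint_pos"],"jig",q,"F",s["wrist_force"],"F jig",J.T@s["wrist_force"],"toolang",-th,"z err",A[:,2])
for t in(TH0,):print("plate frame",plateR(t).T@q)
E
python3 st.py; python3 - <<'E'
from plan import *
a=robot.camera("side"); b=robot.camera("top")
o=np.zeros((480,800,3),np.uint8); o[:,:400]=cv2.resize(a[170:266,285:365,::-1],(400,480),interpolation=2); o[:,400:]=cv2.resize(b[125:221,285:365,::-1],(400,480),interpolation=2); cv2.imwrite("pics/c3.png",o)
E
```

```text
j [-0.189  0.458  1.693  0.62   1.035 -0.067] jig [  13.48  -173.035    3.121] F [-0.472 -0.483  0.383] F jig [-0.318  0.331  0.626] toolang -0.19627563678296817 z err [ 0.002 -0.008 -1.   ]
plate frame [  47.371 -166.97     3.121]
```

View pics/c3.png

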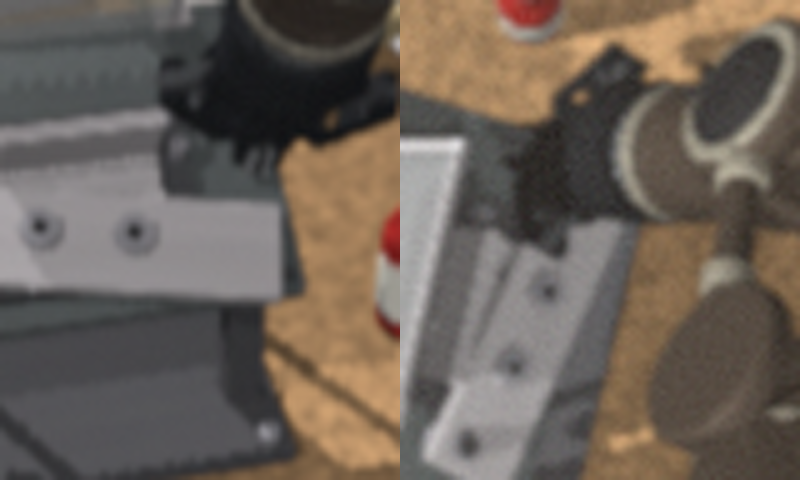

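send_rows(
  commands=[
    [[0,0,0.005],[0,0,0],-1],
    [[-0.008,0,0],[0,0,0],-1],
    [[-0.006,0,0],[0,0,0],-1],
    [[-0.004,0,0],[0,0,0],-1],
    [[0,0,0],[0,0,0],-1],
  ],
)

```text
time_s: 6.08
tool_pos: [667.6, 65.2, 140.0]
tcp_rot: [-2.325, -1.443, -0.546]
wrist_force: [1.4, 2.6, 2.5]
gripper_width: -0.2
```

```bash
python3 st.py; python3 - <<'E'
import numpy as np
for c in[(-28,-167)]:
  for t in(.05,.08):
    print(t,(1-np.cos(t))*c[0]+np.sin(t)*c[1],-np.sin(t)*c[0]+(1-np.cos(t))*c[1])
E
```

```text
j [-0.209  0.467  1.711  0.628  1.022 -0.101] jig [  -3.751 -170.169   -1.578] F [1.411 2.573 2.543] F jig [ 3.74  -0.699  0.778] toolang -0.196817033617028 z err [ 0.003 -0.009 -1.   ]
plate frame [  29.914 -167.561   -1.578]
0.05 -8.381513977144225 1.1907102255383624
0.08 -13.435306116378497 1.7034963836742816
```

send_rows(
  commands=[
    [[-0.0118,0.0017,0],[0,0,0.07],-1],
    [[-0.0118,0.0017,0],[0,0,0.07],-1],
    [[-0.0118,0.0017,0],[0,0,0.07],-1],
    [[-0.0118,0.0017,0],[0,0,0.07],-1],
  ],
)

```text
time_s: 6.58
tool_pos: [649.3, 27.4, 115.8]
tcp_rot: [-2.471, -1.088, -0.463]
wrist_force: [1.1, 0.6, 1.5]
gripper_width: 0.2
```

```bash
cat >> st.py <<'E'
t=np.arctan2(-A[0,1],-A[1,1]); 
for t in(t,-t):print(t,"plate frame tool",plateR(t).T@q)
E
python3 st.py
```

```text
j [-0.275  0.481  1.748  0.632  1.011  0.096] jig [ -51.601 -162.23    -1.878] F [1.141 0.644 1.457] F jig [ 1.522 -0.936  0.803] toolang -0.4779580875371401 z err [ 0.001 -0.008 -1.   ]
plate frame [ -18.562 -169.224   -1.878]
0.4779580875371401 plate frame tool [  28.802 -167.785   -1.878]
-0.4779580875371401 plate frame tool [-120.439 -120.315   -1.878]
```

send_rows(
  commands=[
    [[-0.0118,0.0017,0],[0,0,0.07],-1],
    [[-0.0118,0.0017,0],[0,0,0.07],-1],
    [[-0.0118,0.0017,0],[0,0,0.07],-1],
    [[-0.0118,0.0017,0],[0,0,0.07],-1],
    [[-0.0118,0.0017,0],[0,0,0.07],-1],
  ],
)

```text
time_s: 7.2
tool_pos: [610.9, -9.4, 88.9]
tcp_rot: [-2.587, -0.632, -0.353]
wrist_force: [1.1, 1.9, 0.7]
gripper_width: 0.1
```

```bash
python3 st.py
```

```text
j [-0.352  0.478  1.825  0.641  0.989  0.338] jig [-104.369 -134.633   -2.513] F [1.089 1.87  0.695] F jig [ 2.156 -0.569 -0.442] toolang -0.8284459002063511 z err [ 0.001 -0.007 -1.   ]
plate frame [ -75.74  -152.586   -2.513]
0.8284459002063511 plate frame tool [  28.653 -167.923   -2.513]
-0.8284459002063511 plate frame tool [-169.765  -14.107   -2.513]
```

send_rows(
  commands=[
    [[-0.0118,0.0017,0],[0,0,0.07],-1],
    [[-0.0118,0.0017,0],[0,0,0.07],-1],
    [[-0.0118,0.0017,0],[0,0,0.07],-1],
    [[-0.0118,0.0017,0],[0,0,0.07],-1],
    [[-0.0118,0.0017,0],[0,0,0.07],-1],
  ],
)

```text
time_s: 7.82
tool_pos: [560.2, -31.8, 68.5]
tcp_rot: [-2.631, -0.17, -0.237]
wrist_force: [1.2, 1.5, 1.5]
gripper_width: -0.1
```

send_rows(
  commands=[
    [[-0.0118,0.0017,0],[0,0,0.07],-1],
    [[-0.0118,0.0017,0],[0,0,0.07],-1],
    [[-0.0085,0.0013,0],[0,0,0.05],-1],
    [[0,0,0],[0,0,0],-1],
  ],
)

```text
time_s: 8.32
tool_pos: [528.1, -36.4, 60.4]
tcp_rot: [-2.626, 0.077, -0.171]
wrist_force: [0.9, 0.3, -0.3]
gripper_width: 0.0
```

```bash
python3 st.py
```

```text
j [-0.456  0.423  1.995  0.655  0.942  0.721] jig [-159.722  -61.616   -3.437] F [ 0.906  0.275 -0.324] F jig [ 0.27  -0.804 -0.53 ] toolang -1.3665701173428273 z err [ 0.001 -0.006 -1.   ]
plate frame [-144.417  -91.932   -3.437]
1.3665701173428273 plate frame tool [  27.943 -168.899   -3.437]
-1.3665701173428273 plate frame tool [-92.729 143.907  -3.437]
```

send_rows(
  commands=[
    [[-0.0067,0.001,-0.001],[0,0,0.04],-1],
    [[-0.005,0.0007,0],[0,0,0.03],-1],
    [[-0.005,0.0007,0],[0,0,0.03],-1],
    [[-0.0033,0.0005,0],[0,0,0.02],-1],
    [[0,0,0],[0,0,0],-1],
  ],
)

```text
time_s: 8.95
tool_pos: [508.4, -36.7, 58.4]
tcp_rot: [-2.612, 0.234, -0.13]
wrist_force: [0.1, -0.4, -0.2]
gripper_width: -0.0
```

send_rows(
  commands=[
    [[-0.0017,0.0003,0],[0,0,0.01],-1],
    [[-0.0017,0.0003,0],[0,0,0.01],-1],
    [[0,0,0],[0,0,0],-1],
  ],
)

```text
time_s: 9.32
tool_pos: [505.3, -36.5, 58.0]
tcp_rot: [-2.609, 0.26, -0.123]
wrist_force: [0.9, -1.0, -1.1]
gripper_width: 0.6
```

```bash
python3 st.py
```

```text
j [-0.477  0.397  2.044  0.659  0.931  0.829] jig [-166.121  -39.652   -2.495] F [ 0.913 -1.027 -1.073] F jig [-1.192 -1.147 -0.551] toolang -1.5066079420485716 z err [ 0.002 -0.007 -1.   ]
plate frame [-155.025  -71.663   -2.495]
1.5066079420485716 plate frame tool [  28.914 -168.322   -2.495]
-1.5066079420485716 plate frame tool [-50.226 163.235  -2.495]
```

send_rows(
  commands=[
    [[-0.0025,0.0003,0],[0,0,0.01],-1],
    [[-0.0025,0.0003,0],[0,0,0.01],-1],
    [[0,0,0],[0,0,0],-1],
  ],
)

```text
time_s: 9.7
tool_pos: [504.9, -37.0, 58.3]
tcp_rot: [-2.606, 0.292, -0.128]
wrist_force: [12.6, 3.3, -6.2]
gripper_width: -0.5
```

```bash
python3 st.py|head -1; python3 - <<'E'
from plan import *
a=robot.camera("side"); b=robot.camera("top")
o=np.zeros((480,800,3),np.uint8); o[:,:400]=cv2.resize(a[150:306,230:360,::-1],(400,480),interpolation=2); o[:,400:]=cv2.resize(b[130:262,255:365,::-1],(400,480),interpolation=2); cv2.imwrite("pics/c4.png",o)
E
```

```text
j [-0.479  0.392  2.052  0.667  0.923  0.843] jig [-166.476  -39.343   -1.92 ] F [12.569  3.333 -6.176] F jig [  2.509 -11.284  -8.579] toolang -1.528401129418634 z err [ 0.002 -0.017 -1.   ]
```

View pics/c4.png

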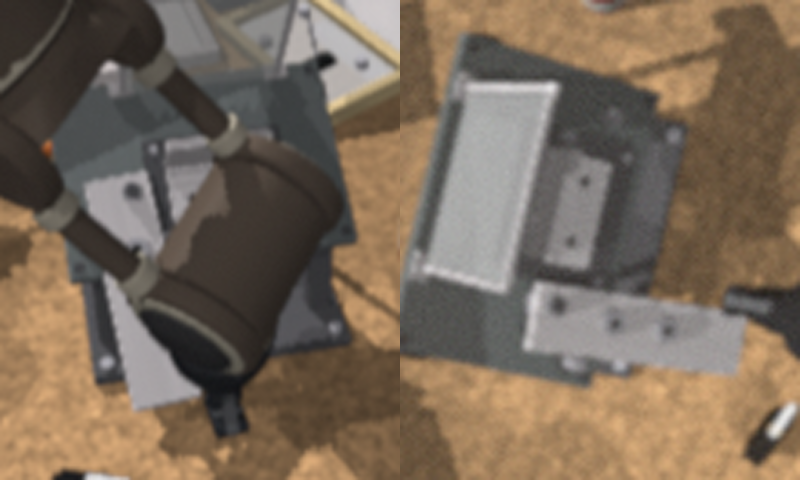

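send_rows(
  commands=[
    [[0.015,0,0],[0,0,0],-1],
    [[0.03,0,0],[0,0,0],-1],
    [[0.03,0,-0.04],[0,0,0],-1],
    [[0.04,0,-0.045],[0,0,0],0.1],
    [[0.04,0,-0.045],[0,0,0],0.1],
  ],
)

```text
time_s: 10.42
tool_pos: [633.5, -133.8, 174.8]
tcp_rot: [-2.605, 0.286, -0.112]
wrist_force: [0.6, -0.7, -0.8]
gripper_width: 36.0
```

send_rows(
  commands=[
    [[0.04,0,-0.045],[0,0,0],0.1],
    [[0.04,0,0],[0,0,0],0.1],
  ],
)

```text
time_s: 10.68
tool_pos: [708.1, -176.5, 220.4]
tcp_rot: [-2.608, 0.286, -0.125]
wrist_force: [0.3, 0.1, -0.4]
gripper_width: 47.2
```

```bash
python3 st.py|head -1; python3 - <<'E'
from plan import *
for n in("side","top"):
    im=robot.camera(n); cv2.imwrite(f"pics/d_{n}.png",im[:,:,::-1])
    for q in("bracket_web","bracket"):
        t=robot.trace(q,n); print(n,q,find(q,n)[0]); 
        if t:
            m=t[0]["pixels"]; np.save(f"m_{q}_{n}.npy",m); print(t[0]["conf"],m.sum(),np.argwhere(m).min(0),np.argwhere(m).max(0))
a=cv2.imread("pics/d_side.png");b=cv2.imread("pics/d_top.png")
o=np.zeros((600,800,3),np.uint8); o[:,:400]=cv2.resize(a[165:273,252:324],(400,600),interpolation=2); o[:,400:]=cv2.resize(b[130:250,255:335],(400,600),interpolation=2); cv2.imwrite("pics/c5.png",o)
E
```

```text
j [-0.519  0.572  1.368  0.52   1.363  1.119] jig [-156.713 -271.666  179.641] F [ 0.299  0.093 -0.405] F jig [-0.058 -0.265 -0.434] toolang -1.5249556141942224 z err [-0.    -0.014 -1.   ]
side bracket_web (0.96, array([574.455,  96.961, 148.726]))
0.6 951 [191 283] [221 319]
side bracket (0.57, array([576.273,  97.462, 152.139]))
0.66 552 [200 198] [231 228]
top bracket_web (0.71, array([577.005,  99.15 , 163.484]))
0.74 143 [118 305] [132 316]
top bracket (0.85, array([586.085,  96.038, 162.6  ]))
0.83 546 [171 289] [203 312]
```

View pics/c5.png

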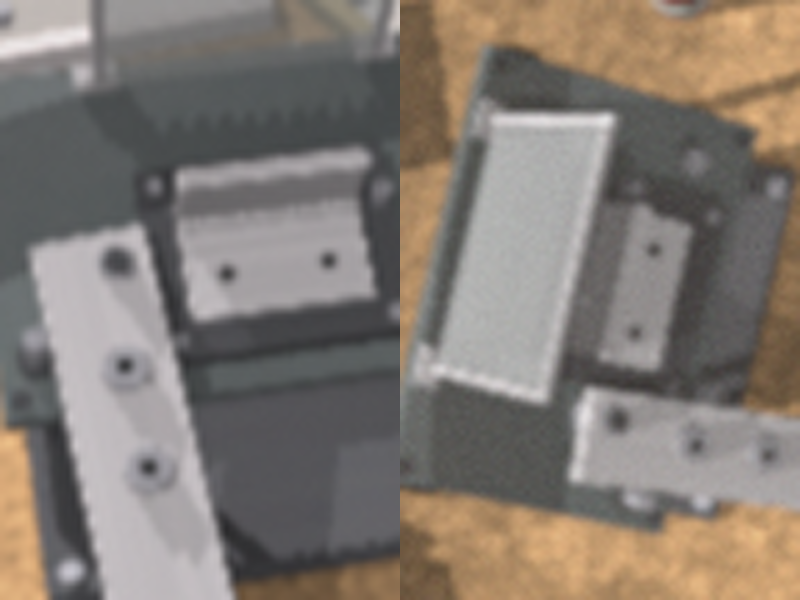

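```bash
python3 - <<'E'
from plan import *
S=lambda x,y:np.array((252+x/5.556,165+y/5.556)); T=lambda x,y:np.array((255+(x-400)/5,130+y/5))
K=[((30,45,40),S(178,170),"side"),((30,-45,40),S(368,150),"side"),((20,45,40),S(178,188),"side"),((20,-45,40),S(372,167),"side"),((-30,45,-2),S(195,320),"side"),((-30,-45,-2),S(375,295),"side"),
((-30,-45,-2),T(690,225),"top"),((-30,45,-2),T(660,370),"top"),((20,-45,40),T(635,205),"top"),((20,45,40),T(600,360),"top")]
def r(v,k=K): 
    Jv=RJ(p[0]+v[3]) if len(v)>3 else J
    return np.concatenate([proj(O+J@v[:3]+Jv@np.array(a,float),n)[0]-uv-.0 for a,uv,n in k])
for nv,k in((3,K),(4,K),(3,K[:6])):
    f=least_squares(r,np.r_[p[5],p[6],-7,0][:nv],args=(k,),loss="soft_l1"); print(f.x,f.fun.reshape(-1,2).round(1).tolist())
for q in[(45,-78),]:pass
E
```

```text
[  5.083 -78.932 -10.146] [[0.2, 0.1], [-0.7, -0.3], [0.8, 0.3], [-0.8, -0.0], [-0.0, -0.2], [0.3, -0.0], [-1.0, -0.1], [-2.1, 0.1], [1.9, 0.2], [1.4, -0.2]]
[  5.112 -78.994 -10.219  -0.006] [[0.2, 0.0], [-0.7, -0.2], [0.8, 0.2], [-0.7, 0.1], [-0.1, -0.2], [0.3, 0.0], [-0.9, -0.1], [-2.2, 0.1], [2.0, 0.2], [1.3, -0.3]]
[ -0.746 -77.098   3.373] [[-0.0, -0.0], [-0.4, -0.5], [0.6, 0.2], [-0.5, -0.1], [-0.2, 0.1], [0.6, 0.2]]
```

```bash
python3 - <<'E'
from plan import *
rows([(W((29.5,-79,100)),PICK),(W((29.5,-79,25)),PICK)],step=50,g=.1)
E
```

```text
0 [[-0.0301,-0.0324,0.0122],[-0.000,-0.001,0.007],0.1],
1 [[-0.0303,-0.0322,0.0122],[-0.000,-0.001,0.007],0.1],
2 [[-0.0305,-0.0320,0.0122],[-0.000,-0.001,0.007],0.1],
3 [[-0.0307,-0.0317,0.0122],[-0.000,-0.001,0.007],0.1],
4 [[-0.0310,-0.0315,0.0123],[-0.000,-0.001,0.007],0.1],
5 [[-0.0312,-0.0313,0.0123],[-0.000,-0.001,0.007],0.1],
6 [[-0.0000,0.0000,0.0375],[0.000,0.000,0.000],0.1],
7 [[-0.0000,0.0000,0.0375],[0.000,0.000,0.000],0.1],
```

send_rows(
  commands=[
    [[-0.0301,-0.0324,0.0122],[0,0,0.007],0.1],
    [[-0.0303,-0.0322,0.0122],[0,0,0.007],0.1],
    [[-0.0305,-0.032,0.0122],[0,0,0.007],0.1],
    [[-0.0307,-0.0317,0.0122],[0,0,0.007],0.1],
    [[-0.031,-0.0315,0.0123],[0,0,0.007],0.1],
  ],
)

```text
time_s: 11.8
tool_pos: [595.3, 28.4, 240.0]
tcp_rot: [-2.599, 0.332, -0.105]
wrist_force: [-0.4, 0.4, 0.9]
gripper_width: 47.0
```

send_rows(
  commands=[
    [[-0.0312,-0.0313,0.0123],[0,0,0.007],0.1],
    [[0,0,0],[0,0,0],0.1],
  ],
)

```text
time_s: 12.05
tool_pos: [572.4, 69.8, 244.7]
tcp_rot: [-2.598, 0.336, -0.1]
wrist_force: [-0.1, -0.5, 0.1]
gripper_width: 46.9
```

```bash
python3 st.py|head -1;python3 - <<'E'
from plan import *
rows([(W((29.5,-79,25)),PICK)],step=27,g=.1)
E
```

```text
j [-0.238  0.169  1.869  0.581  1.154  1.335] jig [ 31.186 -77.012  99.212] F [-0.055 -0.526  0.1  ] F jig [-0.402 -0.082  0.348] toolang -1.5657160805462205 z err [ 0.002 -0.005 -1.   ]
0 [[0.0005,0.0006,0.0247],[-0.001,-0.002,0.002],0.1],
1 [[0.0006,0.0006,0.0247],[-0.001,-0.002,0.002],0.1],
2 [[0.0006,0.0006,0.0247],[-0.001,-0.002,0.002],0.1],
```

send_rows(
  commands=[
    [[0.0005,0.0006,0.0247],[-0.001,-0.002,0.002],0.1],
    [[0.0006,0.0006,0.0247],[-0.001,-0.002,0.002],0.1],
    [[0.0006,0.0006,0.0247],[0,0,0],0.1],
    [[0,0,0],[0,0,0],0.1],
  ],
)

```text
time_s: 12.55
tool_pos: [584.8, 100.9, 177.3]
tcp_rot: [-2.599, 0.345, -0.09]
wrist_force: [0.4, -0.0, 0.5]
gripper_width: 46.8
```

```bash
python3 st.py|head -1;python3 - <<'E'
from plan import *
rows([(W((29.5,-79,3)),PICK)],step=12,g=.1)
E
```

```text
j [-0.175  0.273  1.895  0.623  1.021  1.314] jig [ 26.297 -80.935  24.137] F [ 0.405 -0.     0.512] F jig [ 0.346 -0.392  0.391] toolang -1.5740985503762157 z err [-0.001  0.    -1.   ]
0 [[-0.0010,-0.0016,0.0106],[0.001,0.000,-0.002],0.1],
1 [[-0.0010,-0.0016,0.0106],[0.001,0.000,-0.002],0.1],
```

send_rows(
  commands=[
    [[-0.001,-0.0016,0.0106],[0,0,0],0.1],
    [[-0.001,-0.0016,0.0106],[0,0,0],0.1],
    [[0,0,0],[0,0,0],-0.3],
    [[0,0,0],[0,0,0],-0.5],
    [[0,0,0],[0,0,0],-0.65],
  ],
  newtons=20,
)

```text
time_s: 13.18
tool_pos: [588.0, 114.2, 162.9]
tcp_rot: [-2.599, 0.344, -0.096]
wrist_force: [0.6, -0.6, 0.1]
gripper_width: 15.1
```

```bash
python3 st.py|head -1
```

```text
j [-0.15   0.295  1.901  0.639  0.982  1.311] jig [ 30.917 -80.604   4.85 ] F [ 0.648 -0.596  0.065] F jig [-0.321 -0.78   0.261] toolang -1.5723381684917919 z err [-0.    -0.004 -1.   ]
```

send_rows(
  commands=[
    [[0,0,0],[0,0,0],-1],
    [[0,0,0],[0,0,0],-1],
    [[0,0,0],[0,0,0],-1],
  ],
  newtons=20,
)

```text
time_s: 13.55
tool_pos: [587.9, 113.9, 162.7]
tcp_rot: [-2.599, 0.345, -0.096]
wrist_force: [-1.5, -3.3, 2.2]
gripper_width: 9.7
```

```bash
python3 st.py|head -1
```

```text
j [-0.151  0.295  1.901  0.639  0.982  1.311] jig [ 30.542 -80.634   4.898] F [-1.506 -3.258  2.164] F jig [-1.98   0.614  3.643] toolang -1.5723593730062382 z err [-0.001 -0.004 -1.   ]
```

send_rows(
  commands=[
    [[0,0,0],[0,0,0],-1],
    [[0,0,0],[0,0,0],-1],
    [[0,0,-0.004],[0,0,0],-1],
    [[0,0,-0.005],[0,0,0],-1],
    [[0,0,-0.005],[0,0,0],-1],
  ],
  newtons=60,
)

```text
time_s: 14.18
tool_pos: [585.0, 107.9, 174.2]
tcp_rot: [-2.598, 0.344, -0.092]
wrist_force: [-0.0, -0.4, -2.8]
gripper_width: 9.3
```

send_rows(
  commands=[
    [[0,0,-0.006],[0,0,0],-1],
    [[0,0,-0.01],[0,0,0],-1],
    [[0,0,-0.015],[0,0,0],-1],
    [[0,0,0],[0,0,0],-1],
  ],
)

```text
time_s: 14.68
tool_pos: [583.0, 91.8, 203.4]
tcp_rot: [-2.599, 0.345, -0.1]
wrist_force: [0.3, -0.2, -2.5]
gripper_width: 9.0
```

```bash
python3 st.py|head -1; python3 - <<'E'
from plan import *
a=robot.camera("side"); b=robot.camera("top")
o=np.zeros((600,800,3),np.uint8); o[:,:400]=cv2.resize(a[155:275,240:320,::-1],(400,600),interpolation=2); o[:,400:]=cv2.resize(b[140:275,380:490,::-1],(400,491),interpolation=2) if 0 else np.pad(cv2.resize(b[155:275,385:485,::-1],(400,480),interpolation=2),((0,120),(0,0),(0,0))); cv2.imwrite("pics/c6.png",o)
t=robot.trace("tray_in","top"); m=t[0]["pixels"].astype(np.uint8); print(t[0]["conf"],m.sum()); r=cv2.minAreaRect(cv2.findNonZero(m)); print(r,cv2.boxPoints(r))
E
```

```text
j [-0.193  0.232  1.886  0.607  1.064  1.33 ] jig [ 31.326 -81.559  51.453] F [ 0.344 -0.203 -2.489] F jig [-1.337 -0.385 -2.102] toolang -1.5717419128248284 z err [ 0.    -0.007 -1.   ]
0.9 5026
((434.28167724609375, 214.76931762695312), (78.62628936767578, 66.83497619628906), 76.32869720458984) [[392.519 184.468]
 [457.461 168.672]
 [476.044 245.07 ]
 [411.103 260.867]]
```

View pics/c6.png

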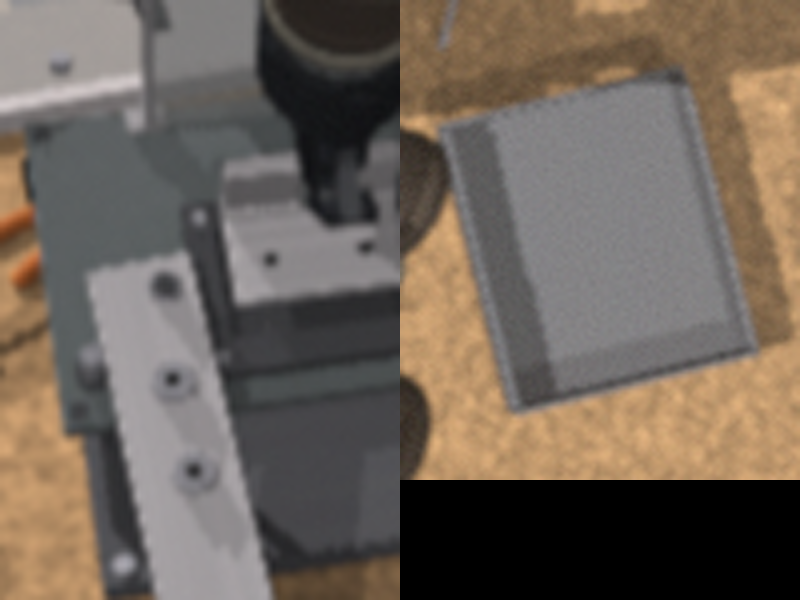

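```bash
cat > tray.py <<'E'
from plan import *
def ray(u,v,n,z):
    c,T=cal(n); d=T[:3,:3]@np.array([(u-c["cx"])/c["fx"],(v-c["cy"])/c["fy"],1]); return T[:3,3]+d*(z-T[2,3])/d[2]
B=np.array([ray(u,v,"top",35) for u,v in[(392.519,184.468),(457.461,168.672),(476.044,245.07),(411.103,260.867)]])
C=B.mean(0); e=B[1]-B[2]; az=np.arctan2(e[1],e[0])
def down(a): y=np.array([np.cos(a),np.sin(a),0]);z=np.array([0,0,-1.]);return np.c_[np.cross(y,z),y,z]
Q=down(az-np.pi/2); G=np.array([C[0],C[1],0])-25*Q[:,1]
E
python3 - <<'E'
from tray import *
print(B,C,az,G,np.linalg.norm(e),np.linalg.norm(B[0]-B[1]))
P,q=cur(); m=W((-60,-81,100))
rows([(W((10,-81,85)),q),(W((-110,-81,110)),q),(np.r_[G[:2],150],Q),(np.r_[G[:2],60],Q)],step=45,turn=.15)
E
```

```text
[[ 590.582 -189.87    35.   ]
 [ 636.389 -399.114   35.   ]
 [ 391.849 -449.013   35.   ]
 [ 346.828 -241.345   35.   ]] [ 491.412 -319.836   35.   ] 0.20128971947599192 [ 486.414 -295.34     0.   ] 249.57935659256515 214.19864953278645
0 [[0.0012,0.0207,-0.0355],[0.000,0.000,0.000],-1],
1 [[0.0001,0.0400,-0.0083],[0.000,0.000,0.000],-1],
2 [[0.0001,0.0400,-0.0083],[0.000,0.000,0.000],-1],
3 [[0.0001,0.0400,-0.0083],[0.000,0.000,0.000],-1],
4 [[0.0013,0.0385,-0.0158],[-0.086,-0.021,-0.076],-1],
5 [[-0.0019,0.0397,-0.0124],[-0.086,-0.021,-0.076],-1],
6 [[-0.0052,0.0403,-0.0089],[-0.086,-0.021,-0.076],-1],
7 [[-0.0084,0.0404,-0.0053],[-0.086,-0.021,-0.076],-1],
8 [[-0.0115,0.0399,-0.0017],[-0.086,-0.021,-0.076],-1],
9 [[-0.0145,0.0389,0.0020],[-0.086,-0.021,-0.076],-1],
10 [[0.0000,0.0000,0.0450],[0.000,0.000,0.000],-1],
11 [[0.0000,0.0000,0.0450],[0.000,0.000,0.000],-1],
```

send_rows(
  commands=[
    [[0.0012,0.0207,-0.0355],[0,0,0],-1],
    [[0,0.04,-0.0083],[0,0,0],-1],
    [[0,0.04,-0.0083],[0,0,0],-1],
    [[0,0.04,-0.0083],[0,0,0],-1],
  ],
)

```text
time_s: 15.32
tool_pos: [542.6, -55.3, 182.7]
tcp_rot: [-2.599, 0.344, -0.095]
wrist_force: [0.5, 0.7, -2.7]
gripper_width: 9.1
```

send_rows(
  commands=[
    [[0.0013,0.0385,-0.0158],[-0.086,-0.021,-0.076],-1],
    [[-0.0019,0.0397,-0.0124],[-0.086,-0.021,-0.076],-1],
    [[-0.0052,0.0403,-0.0089],[-0.086,-0.021,-0.076],-1],
    [[-0.0084,0.0404,-0.0053],[-0.086,-0.021,-0.076],-1],
    [[-0.0115,0.0399,-0.0017],[-0.086,-0.021,-0.076],-1],
  ],
)

```text
time_s: 15.95
tool_pos: [495.7, -255.9, 155.2]
tcp_rot: [-3.051, -0.198, -0.014]
wrist_force: [0.7, 0.0, -2.3]
gripper_width: 9.5
```

send_rows(
  commands=[
    [[-0.0145,0.0389,0.002],[-0.086,-0.021,-0.076],-1],
    [[0,0,0.02],[0,0,0],-1],
    [[0,0,0.03],[0,0,0],-1],
    [[0,0,0.02],[0,0,0],-1],
    [[0,0,0],[0,0,0],-1],
  ],
)

```text
time_s: 16.58
tool_pos: [484.4, -293.6, 77.7]
tcp_rot: [-3.123, -0.318, 0.01]
wrist_force: [0.3, -0.1, -2.8]
gripper_width: 8.8
```

```bash
python3 - <<'E'
from tray import *
P,q=cur(); print(P,G,q[:,2],robot.observe()["gripper_width"],robot.observe()["joint_pos"])
rows([(np.r_[G[:2],40],Q)],step=14)
a=robot.camera("side"); b=robot.camera("top")
o=np.zeros((480,800,3),np.uint8); o[:,:400]=cv2.resize(a[290:400,270:430,::-1],(400,275),interpolation=2) if 0 else np.pad(cv2.resize(a[280:400,275:435,::-1],(400,300),interpolation=2),((0,180),(0,0),(0,0))); o[:,400:]=cv2.resize(b[155:275,385:485,::-1],(400,480),interpolation=2); cv2.imwrite("pics/c7.png",o)
E
```

```text
[ 484.396 -293.571   77.702] [ 486.414 -295.34     0.   ] [-0.007  0.002 -1.   ] 8.829598528456069 [-0.62   0.394  1.869 -0.003  0.885  0.749]
0 [[0.0006,0.0008,0.0126],[-0.001,0.002,0.001],-1],
1 [[0.0006,0.0007,0.0126],[-0.001,0.002,0.001],-1],
2 [[0.0006,0.0007,0.0126],[-0.001,0.002,0.001],-1],
```

View pics/c7.png

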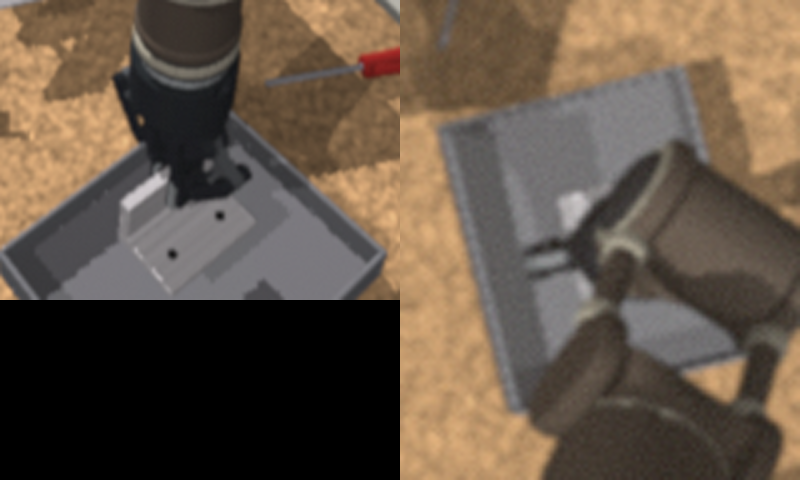

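send_rows(
  commands=[
    [[0.0006,0.0008,0.0126],[-0.001,0.002,0],-1],
    [[0.0006,0.0007,0.0126],[-0.001,0.002,0],-1],
    [[0.0006,0.0007,0.0126],[-0.001,0.002,0],-1],
    [[0,0,0],[0,0,0],-1],
  ],
)

```text
time_s: 17.18
tool_pos: [487.2, -296.4, 40.6]
tcp_rot: [3.123, 0.319, 0.002]
wrist_force: [-0.5, 0.6, -3.0]
gripper_width: 9.4
```

send_rows(
  commands=[
    [[0,0,0.004],[0,0,0],-1],
    [[0,0,0.002],[0,0,0],-1],
    [[0,0,0],[0,0,0],-1],
  ],
)

```text
time_s: 17.55
tool_pos: [488.7, -297.4, 36.5]
tcp_rot: [3.12, 0.319, 0.007]
wrist_force: [-0.1, -0.6, -2.8]
gripper_width: 9.1
```

```bash
python3 -c "
from tray import *
P,q=cur();s=robot.observe();print(P,q[:,2],s['wrist_force'],s['wrist_torque'])"
```

```text
[ 488.653 -297.406   36.527] [ 0.005 -0.004 -1.   ] [-0.097 -0.598 -2.794] [ 0.037  0.051 -0.044]
```

send_rows(
  commands=[
    [[0,0,0.002],[0,0,0],-1],
    [[0,0,0.0015],[0,0,0],-1],
    [[0,0,0],[0,0,0],-1],
  ],
)

```text
time_s: 17.92
tool_pos: [488.5, -297.3, 32.8]
tcp_rot: [3.121, 0.319, 0.006]
wrist_force: [-0.2, 0.7, -2.6]
gripper_width: 9.2
```

send_rows(
  commands=[
    [[0,0,0.0015],[0,0,0],-1],
    [[0,0,0],[0,0,0],-1],
  ],
)

```text
time_s: 18.18
tool_pos: [488.5, -297.3, 31.3]
tcp_rot: [3.121, 0.319, 0.006]
wrist_force: [0.4, -0.0, -3.0]
gripper_width: 9.1
```

send_rows(
  commands=[
    [[0,0,0.0015],[0,0,0],-1],
    [[0,0,0],[0,0,0],-1],
  ],
)

```text
time_s: 18.42
tool_pos: [488.5, -297.3, 29.8]
tcp_rot: [3.121, 0.319, 0.006]
wrist_force: [-0.1, 0.2, -2.8]
gripper_width: 9.5
```

send_rows(
  commands=[
    [[0,0,0.0015],[0,0,0],-1],
    [[0,0,0],[0,0,0],-1],
  ],
)

```text
time_s: 18.68
tool_pos: [488.5, -297.3, 28.3]
tcp_rot: [3.121, 0.319, 0.006]
wrist_force: [-0.4, 0.7, -2.9]
gripper_width: 9.3
```

send_rows(
  commands=[
    [[0,0,0.001],[0,0,0],-1],
    [[0,0,0],[0,0,0],-1],
  ],
)

```text
time_s: 18.92
tool_pos: [488.6, -297.3, 27.3]
tcp_rot: [3.121, 0.319, 0.006]
wrist_force: [-0.0, 0.8, -2.9]
gripper_width: 9.3
```

send_rows(
  commands=[
    [[0,0,0.001],[0,0,0],-1],
    [[0,0,0],[0,0,0],-1],
  ],
)

```text
time_s: 19.18
tool_pos: [488.6, -297.3, 26.4]
tcp_rot: [3.121, 0.319, 0.006]
wrist_force: [0.5, -0.0, -2.3]
gripper_width: 9.3
```

send_rows(
  commands=[
    [[0,0,0.001],[0,0,0],-1],
    [[0,0,0],[0,0,0],-1],
  ],
)

```text
time_s: 19.42
tool_pos: [488.5, -297.4, 25.3]
tcp_rot: [3.121, 0.319, 0.006]
wrist_force: [0.9, -0.1, -2.6]
gripper_width: 9.0
```

send_rows(
  commands=[
    [[0,0,0.001],[0,0,0],-1],
    [[0,0,0],[0,0,0],-1],
  ],
)

```text
time_s: 19.68
tool_pos: [488.6, -297.4, 24.3]
tcp_rot: [3.121, 0.319, 0.006]
wrist_force: [-0.6, 0.4, -2.9]
gripper_width: 9.2
```

send_rows(
  commands=[
    [[0,0,0.001],[0,0,0],-1],
    [[0,0,0],[0,0,0],-1],
  ],
)

```text
time_s: 19.92
tool_pos: [488.6, -297.4, 23.3]
tcp_rot: [3.121, 0.319, 0.006]
wrist_force: [-0.3, -1.1, -2.3]
gripper_width: 9.4
```

send_rows(
  commands=[
    [[0,0,0.001],[0,0,0],-1],
    [[0,0,0],[0,0,0],-1],
  ],
)

```text
time_s: 20.18
tool_pos: [488.5, -297.4, 22.3]
tcp_rot: [3.121, 0.319, 0.006]
wrist_force: [0.0, 0.4, -1.9]
gripper_width: 9.2
```

send_rows(
  commands=[
    [[0,0,0.001],[0,0,0],-1],
    [[0,0,0],[0,0,0],-1],
  ],
)

```text
time_s: 20.42
tool_pos: [488.6, -297.4, 21.4]
tcp_rot: [3.121, 0.319, 0.006]
wrist_force: [0.5, 0.6, -2.5]
gripper_width: 8.8
```

```bash
python3 - <<'E'
from tray import *
s=robot.observe();print(s['tool_pos'],s['wrist_force'],s['wrist_torque'])
a=robot.camera("side");cv2.imwrite("pics/c8.png",cv2.resize(a[300:400,300:420,::-1],(720,600),interpolation=2))
E
```

```text
[ 488.591 -297.368   21.351] [ 0.464  0.578 -2.458] [-0.004 -0.017 -0.009]
```

View pics/c8.png

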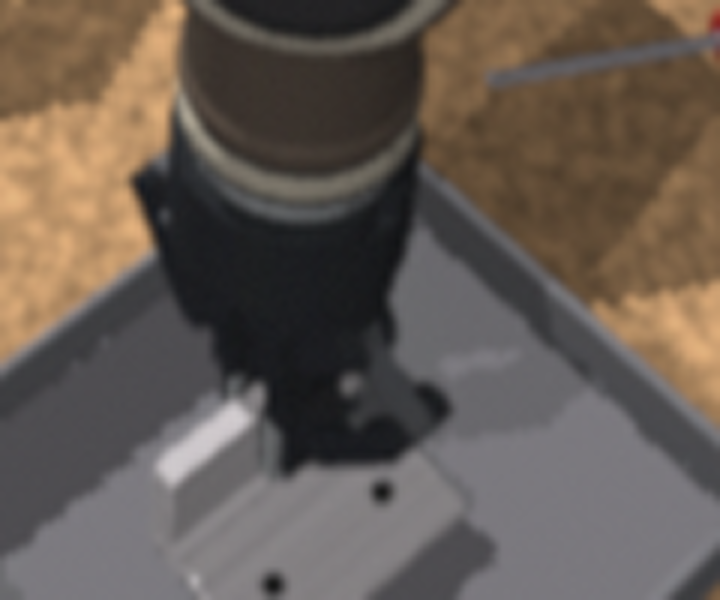

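send_rows(
  commands=[
    [[0,0,0.001],[0,0,0],-1],
    [[0,0,0],[0,0,0],-1],
  ],
)

```text
time_s: 20.72
tool_pos: [488.8, -297.5, 20.6]
tcp_rot: [3.12, 0.319, 0.007]
wrist_force: [0.2, -0.2, -1.9]
gripper_width: 9.6
```

send_rows(
  commands=[
    [[0,0,0.001],[0,0,0],-1],
    [[0,0,0],[0,0,0],-1],
  ],
)

```text
time_s: 20.98
tool_pos: [488.8, -297.6, 20.4]
tcp_rot: [3.12, 0.319, 0.006]
wrist_force: [-3.5, 0.2, 5.9]
gripper_width: 9.3
```

send_rows(
  commands=[
    [[0,0,0],[0,0,0],-0.7],
    [[0,0,0],[0,0,0],-0.4],
    [[0,0,0],[0,0,0],0],
    [[0,0,0],[0,0,0],0],
  ],
  newtons=20,
)

```text
time_s: 21.48
tool_pos: [488.7, -297.4, 19.3]
tcp_rot: [3.12, 0.319, 0.007]
wrist_force: [0.8, 0.4, -0.2]
gripper_width: 42.8
```

send_rows(
  commands=[
    [[0,0,-0.01],[0,0,0],0],
    [[0,0,-0.03],[0,0,0],0],
    [[0,0,-0.05],[0,0,0],0],
    [[0,0,-0.06],[0,0,0],0],
    [[0,0,-0.06],[0,0,0],0],
  ],
)

```text
time_s: 22.1
tool_pos: [487.5, -296.4, 231.9]
tcp_rot: [3.12, 0.319, 0.007]
wrist_force: [1.1, -1.1, 0.3]
gripper_width: 42.7
```

send_rows(
  commands=[
    [[0,-0.05,-0.03],[0,0,0],0],
    [[-0.05,0,-0.03],[0,0,0],0],
    [[-0.06,0,0],[0,0,0],0],
    [[0,0,0],[0,0,0],0],
  ],
)

```text
time_s: 22.6
tool_pos: [366.7, -269.4, 289.6]
tcp_rot: [3.12, 0.314, 0.006]
wrist_force: [0.3, -0.6, -0.2]
gripper_width: 42.5
```

```bash
python3 - <<'E'
from tray import *
s=robot.observe();print(s['tool_pos'],s['wrist_force'],s['gripper_width'])
a=robot.camera("side");b=robot.camera("top")
for n in("side","top"):
    for q in("bracket","bracket_web","tray_in","blank","servo","screwdriver","glue_bottle"): print(n,q,[(round(x,2),y.round(0)) for x,y in find(q,n)])
o=np.zeros((600,800,3),np.uint8);o[:,:400]=cv2.resize(a[150:400,240:440,::-1],(400,500),interpolation=2) if 0 else cv2.resize(a[130:400,240:420,::-1],(400,600),interpolation=2);o[:,400:]=cv2.resize(b[80:380,290:490,::-1],(400,600),interpolation=2);cv2.imwrite("pics/c9.png",o)
E
```

```text
[ 366.709 -269.428  289.554] [ 0.313 -0.573 -0.19 ] 42.51539622396708
side bracket [(0.95, array([ 488., -314.,   12.]))]
side bracket_web [(0.96, array([ 490., -313.,   16.]))]
side tray_in [(0.92, array([ 542., -281.,    9.]))]
side blank [(0.67, array([391., 331.,   4.]))]
side servo [(0.61, array([378., -78.,  31.]))]
side screwdriver [(0.71, array([ 775., -246.,   20.]))]
side glue_bottle [(0.63, array([771.,  59.,  60.])), (0.39, array([629., 107., 160.]))]
top bracket [(0.62, array([ 495., -321.,   13.]))]
top bracket_web [(0.86, array([ 488., -318.,   13.]))]
top tray_in [(0.82, array([ 486., -328.,    8.]))]
top blank [(0.73, array([388., 336.,   4.]))]
top servo [(0.63, array([383., -69.,  37.]))]
top screwdriver [(0.74, array([ 782., -243.,   24.])), (0.49, array([483.,  45., 116.]))]
top glue_bottle [(0.75, array([778.,  70.,  78.])), (0.34, array([556., 116., 147.]))]
```

View pics/c9.png

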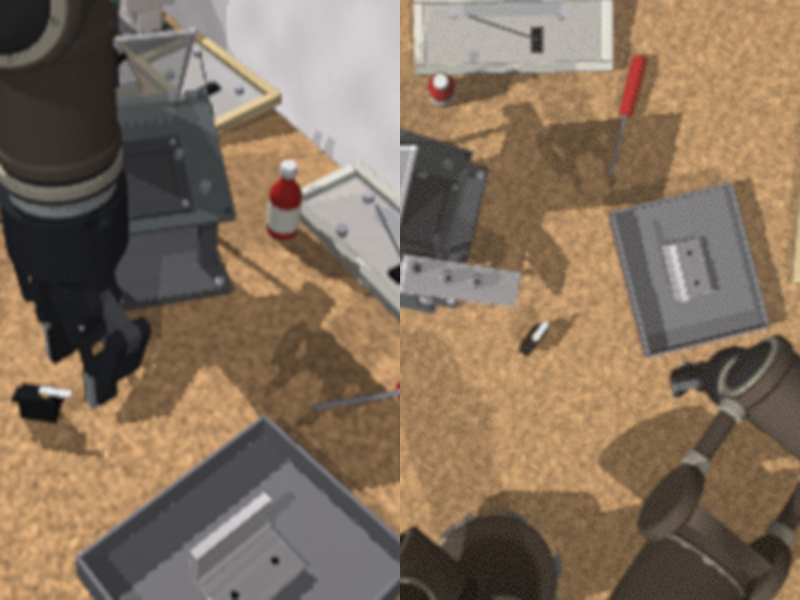

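```bash
python3 -c "
from bench import robot
print(robot.close_job())"
```

```text
the job is handed in; nothing more can be done
None
```

The drilled bracket is out of the jig and standing flat on its flange near the middle of the empty tray. The drill plate is open and the job is handed in, at about 23 s on the robot's clock against the 58 s limit.

- **Plate:** I swung it open by its free edge. At about 1.5 rad the contact force rose to about 14 N, which I took as the open stop. I did not measure its angle separately afterwards, but the last top picture shows it still open.
- **Bracket:** I gripped it by the web at 60 N and lifted it straight out along the guard. In the tray I lowered it in steps of about 1 mm until it touched the floor. The vertical force went from about −2.5 N (the bracket's weight) to +6 N. Then I let go and backed away.
- **Last checks:** Both cameras put the bracket within about 10 mm of the tray centre, with the gripper clear of everything. The networks found the blank, servo, screwdriver and glue bottle within about 6 mm of where they began, which is close to the networks' own error. I did not re-check the pliers and screw box, but the arm did not go near them after the first high pass.
- **Disagreements:**
    - Touchdown came about 6 mm lower than my fit of the bracket predicted, so it was gripped a little lower on the web than planned.
    - The tray centre from the network's side view was off by about 60 mm, because part of the tray lies outside that picture. I used the top view instead.

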